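# Check a barrow brake lever against its stop

## Task

Check the brake lever on the barrow handle that is clamped in the vise: with the backs of your fingers press the lever in towards the rubber grip from its outer side until it comes up firm on its stop, let it spring all the way out, then press it in to the stop again and finish while still holding it there, so that the gap left to the grip can be seen. Press firmly but do not force it. Take hold of nothing, keep your fingers off the grip and out from between lever and grip, and leave the tiles and the other things on the table where they are.

Things in the scene. Friction and masses are not known exactly. Their poses are not given: they have to be found in the camera images.
- handle_vise: Bench vise with the barrow handle clamped level in it; bolted down. Origin on the table under the bar's axis at the lever clamp; z up, the bar runs along y, 115 mm up. Vise: 75 mm wide, centred at y = -95 mm, x from -165 to +105 mm, jaw tops 133 mm high (highest part). Green tube sticks out behind it to y = -235 mm. The lever is on the -x side and is pressed towards +x.
- grip_bar: Straight handle tube, 22 mm diameter, with a black rubber grip 32 mm in diameter (end collars 40 mm) from y = +36 to +158 mm. Same origin and axes as the vise body (its axis lies 115 mm above this origin, along y). Fixed. Not to be touched.
- blade: Aluminium lever blade, the part to press: 10 mm thick, 14 mm high, level with the bar. Origin: the lever's pivot, 115 mm above the table; axes as the vise's when the lever is out; turns with the lever. Centre line in mm (x, y): (0, 0), (-22, 30), (-42, 70), (-46, 105), ending in a 17 mm ball at (-45, 140). Its outer side faces -x. Bends if pressed with over 60 N.
- blade_back: Inner face of the same blade (the half that faces the grip); same origin and axes as the blade. Not to be touched.
- brake_lever (a joint): Angle of the lever in rad: 0 = sprung right out, 0.30 = on its stop. Grows as the lever is pressed in (clockwise seen from above). Its spring takes about 4 N at the press spot to start, about 7 N just before the stop; then the stop is firm (a push of 12 to 20 N leaves no doubt). Let go, the lever springs back to 0 by itself.
- press_spot (a point): Middle of the outer face of the blade's nearly straight outer part, 117 mm from the pivot, 115 mm above the table: a good place to press. Turns with the lever; moves about 35 mm from out to stop.
- lever_ball (a point): Centre of the 17 mm ball at the lever's free end; about 60 mm clear of the rubber grip with the lever out, about 17 mm with the lever on its stop.
- lever_pivot (a point): Lever's pivot, on its upright axis, 115 mm above the table, 40 mm from the bar's axis on the lever's side. Fixed.
- canister: Dented brass screw-top canister, 75 mm diameter, 104 mm tall, standing beyond the grip's end. Origin under its centre. Loose; leave alone.
- slate_chip: Grey slate chip about 70 x 45 x 9 mm lying flat. Origin under its middle. Loose; leave alone.
- tile_lifter: Bent iron tile lifter lying on the table, about 220 mm long along its x, 26 mm wide, 17 mm high at the bent end. Origin under its middle. Loose; leave alone.
- tile1: Cross-shaped mustard yellow tile, 70 mm over its points, 12 mm thick, lying flat. Origin under its centre. Loose; leave alone.
- tile2: Cross-shaped mustard yellow tile, 70 mm over its points, 12 mm thick, lying flat. Origin under its centre. Loose; leave alone.
- tile3: Cross-shaped mustard yellow tile, 70 mm over its points, 12 mm thick, lying flat. Origin under its centre. Loose; leave alone.
- tile4: Cross-shaped mustard yellow tile, 70 mm over its points, 12 mm thick, lying flat. Origin under its centre. Loose; leave alone.
- tile5: Cross-shaped mustard yellow tile, 70 mm over its points, 12 mm thick, lying flat. Origin under its centre. Loose; leave alone.

How it is judged:
On the way, in this order (a step that is already met when the one before it is completed fails the run):
1. the lever is pressed in onto its stop by the fingers (value of joint brake_lever above 0.27 rad and contact force between the fingers and blade above 3 N), for 0.1 s.
2. the lever is let all the way out (value of joint brake_lever below 0.03 rad), for 0.1 s.
3. the lever is pressed in onto its stop again (value of joint brake_lever above 0.27 rad), for 0.1 s.
At the end, for the whole second after the job is handed in: After one stroke in and fully out again, the lever is held on its stop (within 0.03 rad of its 0.30 rad), steady, by the fingers on the blade, pressing with more than 3 N (all of step 1 and velocity of joint brake_lever below 0.1 rad/s); the arm keeps its last pose, push and grip.
It fails at once if the lever is forced (more than 60 N) (contact force between anything else and blade above 60 N).
It fails at once if the fingers reach behind the lever or pinch it (contact force between the fingers and blade_back above 1 N).
It fails at once if the bar or grip is touched or held (contact force between the arm and grip_bar above 2 N).
It fails at once if the fingers touch the bar or grip (contact force between the fingers and grip_bar above 2 N).
It fails at once if a tile, the canister, the chip or the lifter is moved or lifted (more than 10 mm) (distance of any of tile1, tile2, tile3, tile4, tile5, canister, slate_chip, tile_lifter from where it was at the start of the episode above 0.01 m).
It also fails if it takes over 42 s, if anything falls off the work surface, if the arm or the gripper's body presses on something with over 40 N, if the wrist force passes 120 N, or if a joint passes its speed limit or range.

## Robot

A 6-joint arm with a two-finger parallel gripper is mounted at the origin on the work surface. World frame = base frame: x ahead of the robot, y to its left, z up, the work surface at z = 0. Lengths are in m, angles in rad, forces in N, time in s.
With the tool pointing down it reaches from about 0.25 to 0.775 m from the base axis. Payload 8.9 kg.
Tool frame: the origin (TCP) lies between the finger pads; the fingertips stand 17 mm ahead of it and the grasp point (between the pads) lies 2 mm behind it (ctrl.tips_ahead is the distance from the TCP to the fingertips, in m); x points along the fingers, z is the direction in which the jaws open and shut, and the axes are right-handed (so a half turn about x gives the same grasp; the last joint's range is limited). The gripper opens to 85 mm and grips with 20 to 120 N. Pads are 22 mm wide; open, the fingers measure 114 mm over their backs; the gripper's body (76 mm by 85 mm) begins 54 mm behind the grasp point. The pads swing forward as they close: fully open they stand 13 mm farther back than shut.
Start: joints at [-1.417, 0.291, -0.153, 1.127, 0, 1.431], TCP at [0.152, -0.503, 0.248] pointing down, gripper open.
Joint ranges: [-2.52, 2.52], [-0.91, 1.74], [-1.3, 1.37], [-1.96, 2.02], [-1.52, 1.47], [-3.14, 3.14]. Speed limits (rad/s): [2.22, 2.22, 2.79, 3.14, 3.14, 3.14].

## Interface

Orientations are given as a rotation vector (axis times angle).
In Python, from station import ctrl, eyes gives the robot as it stands.
- The arm moves only by the tool apply_moves, never from a script. Its argument "steps" is a list of rows, each a list of 7 numbers: the shift along the tool's x, y, z in cm, then the turn, a rotation vector about the tool's x, y, z in degrees, then the finger opening in cm, from 0 to 8.54. In form: [[tx, ty, tz, wx, wy, wz, jaw], ...]. A call has 1 to 12 rows; each row is the pose to reach, as a shift and turn from the pose commanded when the call began, along the tool's axes at that moment; what a row does not reach only later rows make up. A row lasts 1/12 s, in which the tool goes at most 41.7 mm and 7.16 degrees, less where a joint would pass 70% of its speed; a pose out of reach is approached as far as the arm can. A call with a gripper value outside its range is refused whole. The fingers move at their own pace and stop on an object; "grip_force" is the grip in N (left out, the last holds). Time passes only in rows, so rows that repeat a pose let the fingers close. It gives the time, the measured TCP pose, the force and the opening at its end, in the units of the state.
- ctrl.get_state(): the state, without advancing time (a new reading comes with each control period).
- eyes.get_image(name): name is "scene" or "top" or "wrist"; returns a dict with "img" (400x640x3 uint8, red, green, blue), "K" (3x3 intrinsics, pixels), "R" (3x3) and "t" (3): a world point X has camera coordinates R X + t. Camera axes: x right, y down, z forward; pixel columns grow to the right and rows downward; lengths in m; the calibration is good to about 2 mm. A picture is of the moment at which its call begins. There is no depth.
- ctrl.sign_off(): hands the job in, once; it reports no verdict.
The state is a dict: "time_s": time; "qpos": joint angles; "qvel": joint speeds; "joint_torque": joint torques, N m; "ee_pos": TCP position; "orientation": TCP orientation; "contact_force": force on the tool from outside, world axes, zero at the start; "ft_torque": the same for the moment, N m; "opening": finger opening in m.
Only numpy, scipy, OpenCV 4.12 (cv2) and the standard library are available. Lean on these libraries where they do the work, as an engineer would, in place of code of your own. Each camera call takes 0.05 s, during which the arm holds its last target.

## Working session

There is one attempt and no reset: what is moved stays moved. The work goes in short steps, Python scripts to look and compute and a tool call to move; the robot and the scene stay as the last step left them, time stands still between calls to the robot, and variables do not carry over. Pictures are saved under pics/ and viewed, and the job is handed in when it is done.

Besides the shell and the picture viewer there is one more tool, called after "Emit:" in YAML: its name, and indented under it one key for each argument. apply_moves: Moves the arm, as the interface text tells. Its arguments: {"type":"object","properties":{"steps":{"type":"array"},"grip_force":{"type":"number"}},"required":["steps"]}

```bash
mkdir -p pics; ls
python3 - <<'E'
from station import ctrl, eyes
import cv2, json
import numpy as np
for n in ["scene","top","wrist"]:
    d=eyes.get_image(n); cv2.imwrite(f"pics/{n}0.png",d["img"][:,:,::-1]); np.savez(f"{n}0.npz",**d)
    print(n,d["K"].tolist(),np.round(d["R"],3).tolist(),np.round(d["t"],3).tolist())
print(ctrl.get_state(), ctrl.tips_ahead)
E
```

```text
pics
scene [[382.8886179933124, 0.0, 322.58778988930374], [0.0, 382.8886179933124, 193.83124616911869], [0.0, 0.0, 1.0]] [[-0.512, 0.859, 0.003], [0.554, 0.333, -0.763], [-0.657, -0.389, -0.646]] [0.305, -0.228, 1.338]
top [[421.7067291965147, 0.0, 326.1318250639006], [0.0, 421.7067291965147, 201.0907476378985], [0.0, 0.0, 1.0]] [[0.018, -0.999, 0.03], [-0.989, -0.022, -0.144], [0.144, -0.028, -0.989]] [-0.016, 0.584, 1.024]
wrist [[283.06594352042555, 0.0, 320.81840666819164], [0.0, 283.06594352042555, 198.51381508428292], [0.0, 0.0, 1.0]] [[0.289, -0.957, 0.0], [-0.915, -0.276, 0.294], [-0.281, -0.085, -0.956]] [-0.524, -0.038, 0.379]
{'time_s': 0.15, 'qpos': array([-1.41730994e+00,  2.91178363e-01, -1.53933756e-01,  1.12674075e+00,
        1.18818058e-05,  1.43145057e+00]), 'qvel': array([ 0.00057312, -0.00122071,  0.00033795,  0.00124681, -0.00050223,
        0.00081588]), 'joint_torque': array([ 1.56392540e-03, -5.37370026e+01,  3.31520391e+01,  1.14263038e-02,
       -2.64962491e-04,  2.10019159e-06]), 'ee_pos': array([ 0.15148297, -0.50233033,  0.24785712]), 'orientation': array([ 0.99155805,  1.33437896, -0.99031144]), 'contact_force': array([-0.05629731, -0.90124928,  0.16321414]), 'ft_torque': array([ 0.04103124, -0.00745739, -0.0276224 ]), 'opening': 0.0853317250943004} 0.017
```

View pics/top0.png

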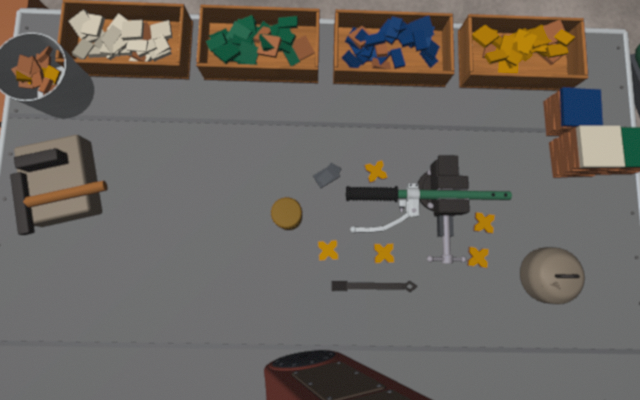

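View pics/scene0.png

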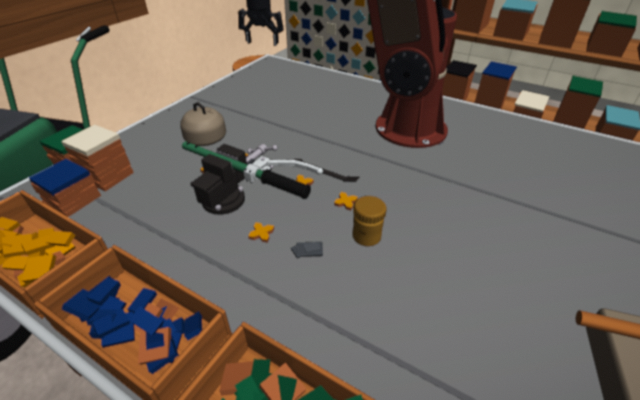

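Run:
```python
import cv2
a=cv2.imread("pics/top0.png")[130:300,260:520]
cv2.imwrite("pics/topz.png",cv2.resize(a,None,fx=3,fy=3,interpolation=cv2.INTER_CUBIC))
```

```text
(no output)
```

View pics/topz.png

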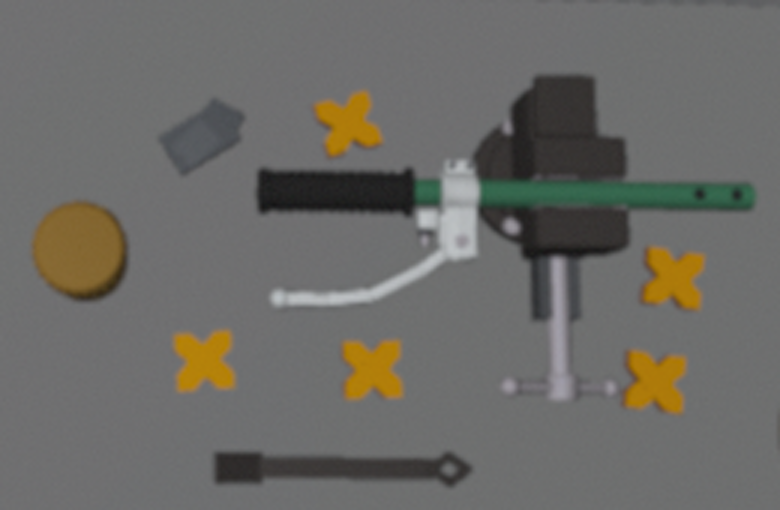

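View pics/wrist0.png

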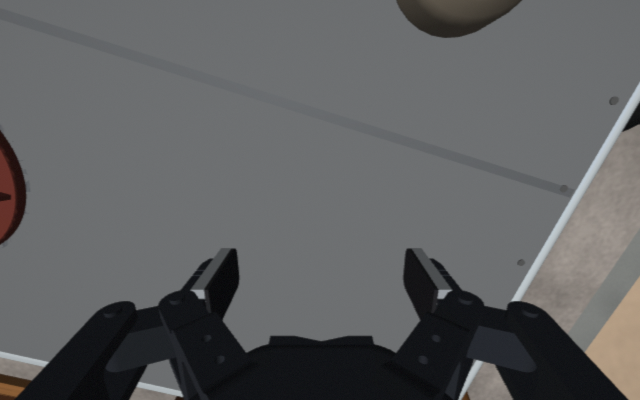

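The zoomed top view (3x, offset 260,130) shows the grip end at (260,191), the tube end at (753,196), the ball at (279,298) and the pivot at about (461,240). The tiles lie on the table around them. Next I fit the vise pose.

```bash
cat > h.py <<'E'
import numpy as np
from scipy.optimize import least_squares
def back(d,uv,z):
    K,R,t=d["K"],d["R"],d["t"]
    r=R.T@np.linalg.inv(K)@np.array([uv[0],uv[1],1.]); c=-R.T@t
    return c+r*(z-c[2])/r[2]
def proj(d,X):
    c=d["R"]@X+d["t"]; p=d["K"]@c; return p[:2]/p[2]
E
python3 - <<'E'
from h import *
d=np.load("top0.npz"); 
P={'gend':(260,191,.115,0,.158),'tend':(754,196,.115,0,-.235),'ball':(279,298,.115,-.085,.140),'gin':(413,192,.115,0,.036)}
W=[];L=[]
for k,(u,v,z,x,y) in P.items():
    w=back(d,(u/3+260,v/3+130),z); print(k,w.round(4)); W.append(w[:2]);L.append((x,y))
W=np.array(W);L=np.array(L)
def T(p,q): c,s=np.cos(p[2]),np.sin(p[2]); return q@np.array([[c,s],[-s,c]])+p[:2]
r=least_squares(lambda p:(T(p,L)-W).ravel(),[.5,-.2,0]); print(r.x, (r.fun.reshape(-1,2)*1000).round(1))
for n,u,v in [('can',80,249),('t',204,361),('t',373,369),('t',658,381),('t',674,278),('lifterL',215,468),('lifterR',472,469),('t',349,123)]:
    print(n,back(d,(u/3+260,v/3+130),.104 if n=='can' else .01).round(3))
print('spot',T(r.x,np.array([[-.04-.0495,.1077],[-.04,0]])))
E
```

```text
gend [ 0.5921 -0.0503  0.115 ]
tend [ 0.597 -0.445  0.115]
ball [ 0.508 -0.066  0.115]
gin [ 0.5941 -0.1716  0.115 ]
[ 0.5942792  -0.20775724  0.0094607 ] [[ 0.7  0.5]
 [-0.5  2.2]
 [-0.  -2.5]
 [-0.1 -0.2]]
can [0.544 0.091 0.104]
t [ 0.461 -0.012  0.01 ]
t [ 0.457 -0.157  0.01 ]
t [ 0.451 -0.404  0.01 ]
t [ 0.541 -0.421  0.01 ]
lifterL [ 0.372 -0.023  0.01 ]
lifterR [ 0.374 -0.241  0.01 ]
t [ 0.672 -0.136  0.01 ]
spot [[ 0.5037643  -0.10090878]
 [ 0.55428099 -0.20813566]]
```

```bash
cat >> h.py <<'E'
from scipy.spatial.transform import Rotation as Ro
def delta(p,rv,P,Rt):
    R0=Ro.from_rotvec(rv)
    return (R0.inv().apply(np.array(P)-p)*100).round(2),(R0.inv()*Rt).as_rotvec(degrees=True).round(2)
def down(yaw,s=1):
    x=np.array([0,0,-1.]); z=s*np.array([np.cos(yaw),np.sin(yaw),0]); return Ro.from_matrix(np.c_[x,np.cross(z,x),z])
E
python3 - <<'E'
from h import *
from station import ctrl
s=ctrl.get_state(); p,rv=s["ee_pos"],s["orientation"]
print(Ro.from_rotvec(rv).as_matrix().round(3))
for sg in (1,-1): print(delta(p,rv,[.44,-.095,.248],down(0.0,sg)))
E
```

```text
[[-0.     0.957  0.289]
 [ 0.001  0.289 -0.957]
 [-1.     0.    -0.001]]
(array([ 2.000e-02,  3.938e+01, -3.067e+01]), array([-7.322e+01, -5.000e-02, -5.000e-02]))
(array([ 2.000e-02,  3.938e+01, -3.067e+01]), array([ 1.0678e+02, -5.0000e-02,  5.0000e-02]))
```

Emit:
apply_moves:
  steps:
    - [0,2.5,-1.9,-4.6,0,0,0]
    - [0,5,-3.8,-9.2,0,0,0]
    - [0,7.5,-5.8,-13.8,0,0,0]
    - [0,10,-7.7,-18.4,0,0,0]
    - [0,12.5,-9.6,-23,0,0,0]
    - [0,15,-11.6,-27.6,0,0,0]
    - [0,17.5,-13.5,-32.2,0,0,0]
    - [0,20,-15.5,-36.8,0,0,0]
    - [0,22.5,-17.4,-41.4,0,0,0]
    - [0,25,-19.4,-46,0,0,0]
    - [0,27.5,-21.3,-50.6,0,0,0]
    - [0,30,-23.2,-55.2,0,0,0]
  grip_force: 20

```text
time_s: 1.15
ee_pos: [0.3723, -0.1924, 0.2483]
orientation: [0.244, 1.557, -0.244]
contact_force: [-0.1, -0.2, 0.5]
opening: -0.0001
```

Run:
```python
from h import *
from station import ctrl
s=ctrl.get_state(); p,rv=s["ee_pos"],s["orientation"]
print(s["time_s"],p,s["qpos"],s["opening"],s["contact_force"]);print(delta(p,rv,[.44,-.095,.248],down(0.0,1)))
```

```text
1.15 [ 0.37234931 -0.19244891  0.24831573] [-6.51848428e-01  8.88785653e-02 -4.07462639e-01  1.07436785e+00
 -5.36725952e-06  1.22965010e+00] -0.00012567101286129436 [-0.12375934 -0.16216587  0.53714822]
(array([ 0.03, 11.35,  3.46]), array([-17.8,   0. ,   0. ]))
```

Emit:
apply_moves:
  steps:
    - [0,2.3,0.6,-4,0,0,0]
    - [0,4.6,1.3,-8,0,0,0]
    - [0,6.9,2,-12,0,0,0]
    - [0,9.2,2.8,-16,0,0,0]
    - [0,11.3,3.4,-18,0,0,0]
    - [0,11.3,3.4,-18,0,0,0]
    - [0,11.3,3.4,-18,0,0,0]

```text
time_s: 1.73
ee_pos: [0.4392, -0.0962, 0.248]
orientation: [-0.001, 1.571, 0.001]
contact_force: [-0.3, -0.1, -0.6]
opening: 0.0004
```

Run:
```python
from h import *
from station import ctrl,eyes
import cv2
s=ctrl.get_state(); p,rv=s["ee_pos"],s["orientation"]
print(s["time_s"],p,s["qpos"],s["opening"],s["contact_force"]);print(delta(p,rv,[.455,-.095,.115],down(0.0,1)))
for n in ["wrist","scene"]:
    d=eyes.get_image(n); cv2.imwrite(f"pics/{n}1.png",d["img"][:,:,::-1]); np.savez(f"{n}1.npz",**d)
```

```text
1.7333 [ 0.43923228 -0.09621091  0.24804365] [-3.78375255e-01  1.48329246e-01 -3.39009026e-01  1.08408027e+00
 -1.57132316e-04  1.19095542e+00] 0.00040890934571993906 [-0.26360492 -0.08407743 -0.64559295]
(array([13.3 ,  0.12,  1.59]), array([ 0.08, -0.04, -0.  ]))
```

View pics/wrist1.png

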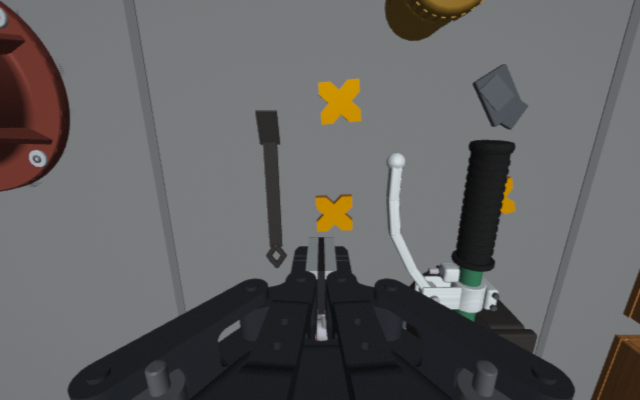

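Emit:
apply_moves:
  steps:
    - [2,0,0.2,0,0,0,0]
    - [4,0,0.4,0,0,0,0]
    - [6,0,0.6,0,0,0,0]
    - [8,0,0.8,0,0,0,0]
    - [10,0,1,0,0,0,0]
    - [12,0,1.3,0,0,0,0]
    - [13.2,0,1.6,0,0,0,0]
    - [13.2,0,1.6,0,0,0,0]
    - [13.2,0,1.6,0,0,0,0]

```text
time_s: 2.58
ee_pos: [0.4544, -0.0975, 0.1162]
orientation: [0.002, 1.572, -0.001]
contact_force: [-0.1, -0.2, 0.9]
opening: -0.0002
```

Run:
```python
from h import *
from station import ctrl,eyes
import cv2
d=np.load("wrist1.npz"); print("ball",back(d,(396,161),.115), "gripend",back(d,(491,146),.135))
s=ctrl.get_state(); p,rv=s["ee_pos"],s["orientation"]
print(s["time_s"],p,s["opening"],s["contact_force"])
for n in ["wrist","scene","top"]:
    d=eyes.get_image(n); cv2.imwrite(f"pics/{n}2.png",d["img"][:,:,::-1]); np.savez(f"{n}2.npz",**d)
    if n=="scene":
        cv2.imwrite("pics/s2z.png",cv2.resize(d["img"][80:260,180:420,::-1],None,fx=3.2,fy=3.2,interpolation=cv2.INTER_CUBIC))
```

```text
ball [ 0.50808972 -0.06428668  0.115     ] gripend [ 0.5811351  -0.04816775  0.135     ]
2.5833 [ 0.45435991 -0.0975492   0.11616135] -0.00015829772214006214 [-0.13993674 -0.23589387  0.92672384]
```

View pics/s2z.png

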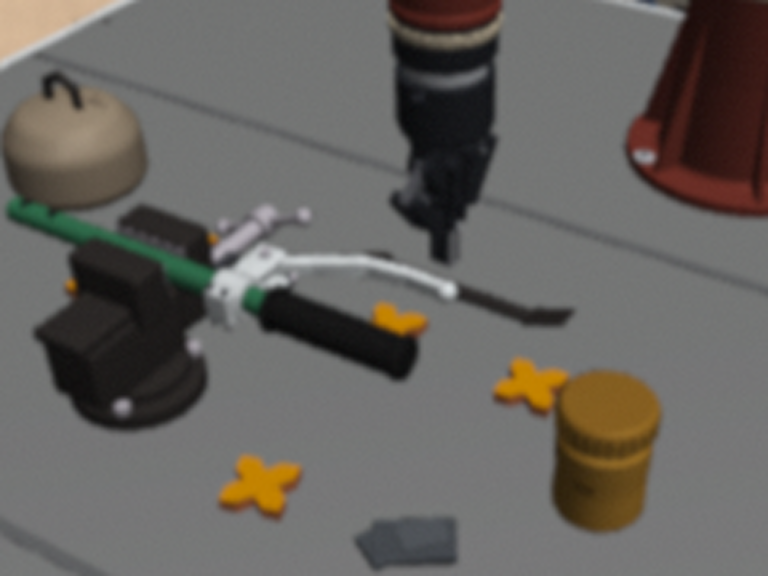

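View pics/wrist2.png

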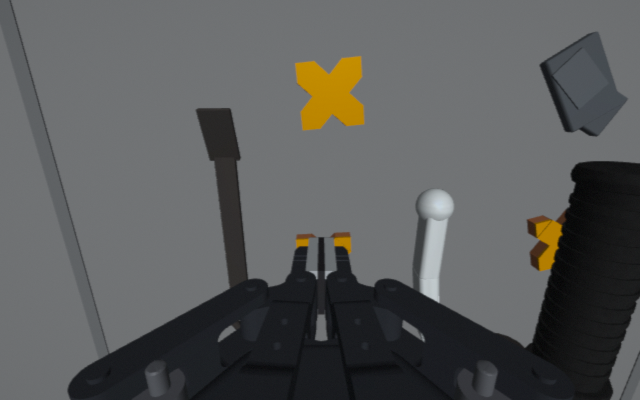

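The scene view shows the closed fingers just outboard of the lever, tip at zoomed (445,260). The knuckle corner on the grip side is at (395,200). I check how much room that leaves over the grip.

Run:
```python
from h import *
d=np.load("scene2.npz")
print("tip",(proj(d,np.array([.454,-.0975,.099]))-[180,80])*3.2)
K,R,t=d["K"],d["R"],d["t"]
r=R.T@np.linalg.inv(K)@np.array([303.4,142.5,1.]); c=-R.T@t
for y in(-.108,-.0975,-.087):
    k=(y-c[1])/r[1]; print("corner",c+k*r)
```

```text
tip [443.09013213 262.07862379]
corner [ 0.50644775 -0.108       0.18468181]
corner [ 0.52198375 -0.0975      0.19666513]
corner [ 0.53751976 -0.087       0.20864845]
```

Emit:
apply_moves:
  steps:
    - [0,0.2,0.5,0,0,0,0]
    - [0,0.3,1.0,0,0,0,0]
    - [0,0.3,1.6,0,0,0,0]
    - [0,0.3,2.2,0,0,0,0]
    - [0,0.3,2.8,0,0,0,0]
    - [0,0.3,3.2,0,0,0,0]
    - [0,0.3,3.6,0,0,0,0]
    - [0,0.3,4.0,0,0,0,0]
    - [0,0.3,4.3,0,0,0,0]
    - [0,0.3,4.5,0,0,0,0]
    - [0,0.3,4.5,0,0,0,0]

```text
time_s: 3.65
ee_pos: [0.498, -0.0925, 0.1153]
orientation: [0.002, 1.576, 0.002]
contact_force: [-6.6, 5.0, 2.9]
opening: -0.0002
```

```bash
cat > snap.py <<'E'
import sys
from h import *
from station import ctrl,eyes
import cv2
k=sys.argv[1]
s=ctrl.get_state(); print(s["time_s"],s["ee_pos"].round(4),s["contact_force"].round(2),s["ft_torque"].round(2))
d=eyes.get_image("wrist"); a=d["img"][:,:,::-1]
e=eyes.get_image("top"); b=cv2.resize(e["img"][130:300,300:480,::-1],(424,400),interpolation=cv2.INTER_CUBIC)
cv2.imwrite(f"pics/m{k}.png",cv2.resize(np.hstack([a[:,200:],b]),(800,370))); np.savez(f"wrist_{k}.npz",**d)
E
python3 snap.py 3
```

```text
3.65 [ 0.498  -0.0925  0.1153] [-6.59  4.97  2.87] [0.91 1.3  0.06]
```

View pics/m3.png

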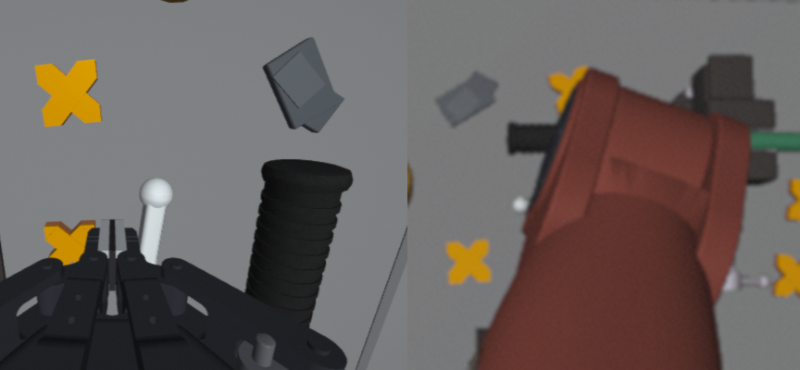

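Emit:
apply_moves:
  steps:
    - [0,0.1,0.3,0,0,0,0]
    - [0,0.2,0.6,0,0,0,0]
    - [0,0.3,0.9,0,0,0,0]
    - [0,0.4,1.2,0,0,0,0]
    - [0,0.5,1.5,0,0,0,0]
    - [0,0.5,1.7,0,0,0,0]
    - [0,0.5,1.9,0,0,0,0]
    - [0,0.5,1.9,0,0,0,0]

```text
time_s: 4.42
ee_pos: [0.5167, -0.0871, 0.1153]
orientation: [0.002, 1.576, 0.003]
contact_force: [-7.9, 7.3, 2.3]
opening: 0.0001
```

```bash
python3 snap.py 4
```

```text
4.4167 [ 0.5167 -0.0871  0.1153] [-7.94  7.26  2.28] [1.34 1.61 0.03]
```

View pics/m4.png

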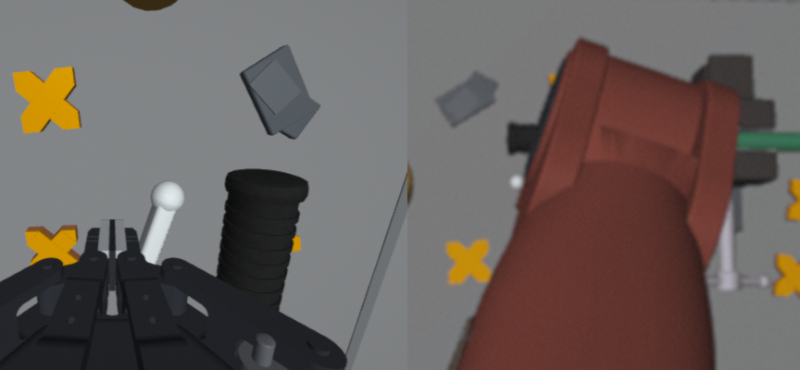

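Emit:
apply_moves:
  steps:
    - [0,0.1,0.2,0,0,0,0]
    - [0,0.1,0.4,0,0,0,0]
    - [0,0.1,0.5,0,0,0,0]
    - [0,0.1,0.6,0,0,0,0]
    - [0,0.1,0.6,0,0,0,0]

```text
time_s: 4.93
ee_pos: [0.5218, -0.0861, 0.1152]
orientation: [0.003, 1.578, 0.003]
contact_force: [-9.2, 6.7, 5.8]
opening: -0.0002
```

```bash
python3 snap.py 5
```

```text
4.9333 [ 0.5218 -0.0861  0.1152] [-9.22  6.66  5.77] [1.34 2.06 0.05]
```

View pics/m5.png

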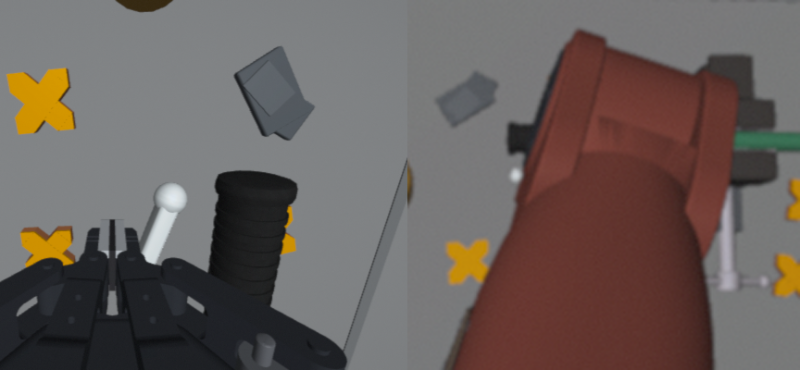

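```bash
cat > ang.py <<'E'
import sys
from h import *
d=np.load(f"wrist_{sys.argv[1]}.npz"); u,v=float(sys.argv[2])/.9259+200,float(sys.argv[3])/.925
w=back(d,(u,v),.115)[:2]; pv=np.array([.5543,-.2081])
a=np.arctan2(*(w-pv)[::-1])-.0095; print(w,"r",np.linalg.norm(w-pv),"theta",np.arctan2(.140,-.045)-a)
E
python3 ang.py 3 156 193; python3 ang.py 4 167 196; python3 ang.py 5 170 198
```

```text
[ 0.52026311 -0.06080921] r 0.15117237226195307 theta 0.0933983421784923
[ 0.54457252 -0.05699423] r 0.15141855519557898 theta 0.2562117047033876
[ 0.55127204 -0.05705214] r 0.15107820261065888 theta 0.3004545899546902
```

Emit:
apply_moves:
  steps:
    - [0,0,0.1,0,0,0,0]
    - [0,0,0.2,0,0,0,0]
    - [0,0,0.2,0,0,0,0]

```text
time_s: 5.28
ee_pos: [0.5222, -0.0861, 0.1151]
orientation: [0.003, 1.581, 0.003]
contact_force: [-17.5, 6.3, 11.3]
opening: -0.0003
```

Emit:
apply_moves:
  steps:
    - [0,0,0,0,0,0,0]
    - [0,0,0,0,0,0,0]
    - [0,0,0,0,0,0,0]

```text
time_s: 5.53
ee_pos: [0.5222, -0.0861, 0.1151]
orientation: [0.003, 1.581, 0.003]
contact_force: [-17.6, 6.2, 10.8]
opening: -0.0001
```

```bash
python3 snap.py 6
```

```text
5.5333 [ 0.5222 -0.0861  0.1151] [-17.59   6.23  10.78] [ 1.22  3.28 -0.03]
```

View pics/m6.png

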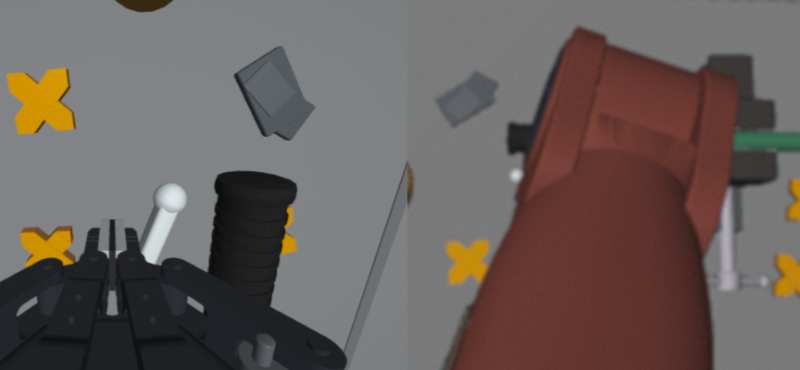

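Emit:
apply_moves:
  steps:
    - [0,0,-0.4,0,0,0,0]
    - [0,-0.1,-0.9,0,0,0,0]
    - [0,-0.2,-1.5,0,0,0,0]
    - [0,-0.3,-2.2,0,0,0,0]
    - [0,-0.5,-2.9,0,0,0,0]
    - [0,-0.6,-3.6,0,0,0,0]
    - [0,-0.6,-4.3,0,0,0,0]
    - [0,-0.6,-5,0,0,0,0]
    - [0,-0.6,-5.6,0,0,0,0]
    - [0,-0.6,-5.6,0,0,0,0]
    - [0,-0.6,-5.6,0,0,0,0]
    - [0,-0.6,-5.6,0,0,0,0]

```text
time_s: 6.63
ee_pos: [0.4717, -0.0941, 0.1166]
orientation: [0.0, 1.57, -0.0]
contact_force: [-0.1, -0.9, 1.0]
opening: -0.0001
```

```bash
python3 snap.py 7
```

```text
6.6333 [ 0.4717 -0.0941  0.1166] [-0.13 -0.94  0.96] [0.01 0.04 0.03]
```

View pics/m7.png

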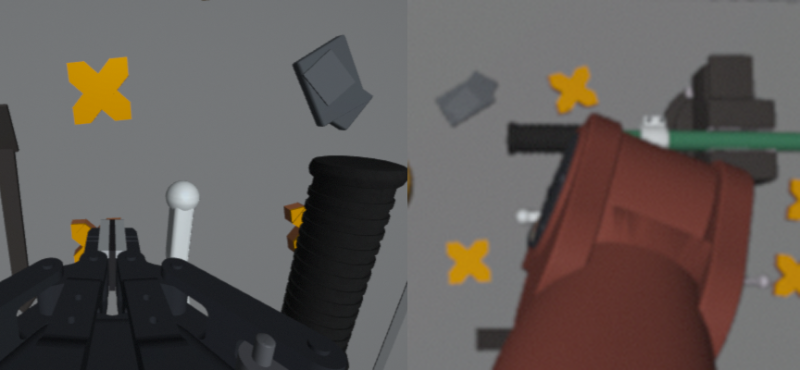

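```bash
python3 ang.py 6 170 198; python3 ang.py 7 183 196
```

```text
[ 0.5516229 -0.0569133] r 0.1512104043461911 theta 0.3027928750349316
[ 0.5081892  -0.06449731] r 0.15082419836767952 theta 0.009797953441966767
```

Emit:
apply_moves:
  steps:
    - [0,0,0.6,0,0,0,0]
    - [0,0,1.2,0,0,0,0]
    - [0,0,1.7,0,0,0,0]
    - [0,0,2.2,0,0,0,0]
    - [0,0.1,2.7,0,0,0,0]
    - [0,0.2,3.2,0,0,0,0]
    - [0,0.3,3.7,0,0,0,0]
    - [0,0.4,4.2,0,0,0,0]
    - [0,0.5,4.6,0,0,0,0]
    - [0,0.6,5.0,0,0,0,0]
    - [0,0.6,5.2,0,0,0,0]
    - [0,0.6,5.3,0,0,0,0]

```text
time_s: 7.73
ee_pos: [0.5218, -0.086, 0.1152]
orientation: [0.002, 1.577, 0.003]
contact_force: [-11.2, 7.2, 5.7]
opening: -0.0001
```

Emit:
apply_moves:
  steps:
    - [0,0,0.1,0,0,0,0]
    - [0,0,0.2,0,0,0,0]
    - [0,0,0.3,0,0,0,0]
    - [0,0,0.3,0,0,0,0]
    - [0,0,0.3,0,0,0,0]
    - [0,0,0.3,0,0,0,0]

```text
time_s: 8.23
ee_pos: [0.5223, -0.0859, 0.1151]
orientation: [0.003, 1.581, 0.003]
contact_force: [-19.1, 6.6, 11.9]
opening: 0.0002
```

```bash
python3 snap.py 8; python3 ang.py 8 170 198
```

```text
8.2333 [ 0.5223 -0.0859  0.1151] [-19.14   6.63  11.95] [1.34 3.57 0.01]
[ 0.5517211  -0.05676898] r 0.15135299467119923 theta 0.30345846006727295
```

View pics/m8.png

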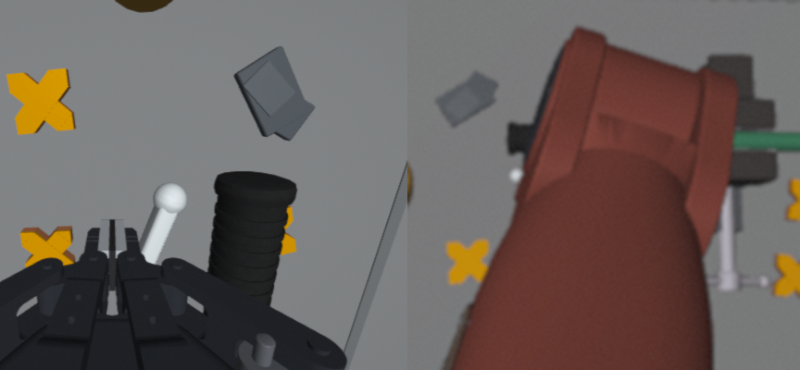

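The ball is back at (170,198), the same pixel as on the first stop. The lever is on its stop with a clear gap to the grip, and the push is steady at about 19 N. I'm handing the job in.

```bash
python3 -c "
from station import ctrl
print(ctrl.sign_off()); s=ctrl.get_state(); print(s['time_s'],s['contact_force'],s['ee_pos'])"
```

```text
the job is handed in; nothing more can be done
None
the job is handed in; nothing more can be done
```

I pressed the brake lever onto its stop with the backs of the closed fingers, let it spring fully out, then pressed it in again. I handed the job in with the lever still held there. The whole run took about 8.2 s of the 42 s.

| Stage | Lever angle from the wrist camera | Push along x |
|---|---|---|
| First press | about 0.30 rad | 17.6 N |
| Released, fingers clear | about 0.01 rad | about 0 N |
| Second press, held | about 0.30 rad | 19 N (about 23 N in all, with sideways and upward parts) |

- **Stop:** on the first press, a further 2 mm of commanded push moved the fingers only 0.4 mm and the force rose by 8 N, so the lever was firmly on its stop.
- **Clearance:** the last picture shows a clear gap between lever and grip, with the fingers on the outer side only. The tiles and the slate chip still in view look unmoved. The arm hid the rest of the table in that picture, and I measured no positions after the presses.
- **Disagreement:** the ball's distance from the pivot came out at 151 mm instead of the expected 147 mm. That makes the camera angles good only to a few hundredths of a radian.

The hand-in gave no verdict, and the state could not be read after it.

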